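# Unclip the knife holder from the microtome's parking rail

## Task

The microtome's three saddle-shaped metal holders are clipped on their low parking rail. Lift the knife holder, the one whose top is a single roof-shaped wedge, straight up off the rail against its sprung catch, and set it down gently, upright and flat, in the shallow metal tray. Leave the other two holders clipped where they are, and never tip the knife holder over.

Things in the scene. Friction and masses are not known exactly. Their poses are not given: they have to be found in the camera images.
- knife_holder: Aluminium saddle block 50 (its x) x 40 (y) x 48 mm, 0.28 kg, astride a rail along its y; on top a roof-shaped steel wedge, ridge along y, to 69 mm. Origin: centre of its underside, 12 mm above the table at the start. Sprung balls in the rail catch it: lifting straight up takes some 10 N within the first 12 mm; off the rail after 24 mm. Grip its two bare sides that face along x, 50 mm apart.
- chuck_holder: Same block on the same rail, to be left: on top one round stepped chuck, 28 mm wide at its foot, 18 mm at its top, 21 mm high. Origin: centre of its underside. The three blocks stand in any order, 90 mm apart along y, with spacers between them (30 mm wide, top 36 mm above the table).
- post_holder: Same block on the same rail, to be left: on top two upright posts, 9 mm thick, 21 mm high, 24 mm apart along y. Origin: centre of its underside. The rail's fixed base is 64 mm wide, 320 mm long, 8 mm high; the rail is 18 mm wide and its top 34 mm above the table, in a groove 28 mm wide and 22 mm deep under each block.
- tray: Shallow open steel tray, fixed and empty: 140 mm (its x) by 170 mm (its y) outside, floor and walls 4 mm thick, rim 14 mm above the table. Origin: centre of its underside, on the table. Beside it on the robot's side lies a flat box 14 mm high, beyond it stands a vial 45 mm high.

How it is judged (in metres and radians):
On the way:
1. the knife holder is lifted clear of the rail, its underside more than 45 mm above the table (height (world z) of knife_holder above 0.045 m), for 0.1 s.
At the end, for the whole second after the job is handed in: The knife holder stands at rest on the tray's floor inside its rim (origin within 60 mm in x and 75 mm in y of the tray's centre, underside below 9 mm, tilt under 0.1 rad, under 0.02 m/s); the other two holders are on the rail within 12 mm of their starts, tilt under 0.17 rad (x of knife_holder in the frame of tray between -0.06 and 0.06 m and y of knife_holder in the frame of tray between -0.075 and 0.075 m and z of knife_holder in the frame of tray between 0 and 0.009 m and angle between knife_holder's own z axis and vertical below 0.1 rad and linear speed of knife_holder below 0.02 m/s and distance of each of chuck_holder, post_holder from where it was at the start of the episode below 0.012 m and angle between each of chuck_holder, post_holder's own z axis and vertical below 0.17 rad); the robot touches nothing.
It fails at once if the knife holder is tipped by more than 0.6 rad (angle between knife_holder's own z axis and vertical above 0.6 rad).
It fails at once if the knife holder is dropped or slammed into the tray (faster than 0.5 m/s within 30 mm of the tray's floor) (horizontal distance between knife_holder and tray below 0.1 m and height (world z) of knife_holder below 0.034 m and linear speed of knife_holder above 0.5 m/s).
It fails at once if another holder is pulled off the rail or pushed along it (more than 20 mm) (distance of any of chuck_holder, post_holder from where it was at the start of the episode above 0.02 m).
It also fails if it takes over 40 s, if anything falls off the work surface, if the arm or the gripper's body presses on something with over 40 N, if the wrist force passes 120 N, or if a joint passes its speed limit or range.

## Robot

A 6-joint arm with a two-finger parallel gripper is mounted at the origin on the work surface. World frame = base frame: x ahead of the robot, y to its left, z up, the work surface at z = 0. Lengths are in m, angles in degrees, forces in N, time in s.
With the tool pointing down it reaches from about 0.4 to 0.825 m from the base axis. Payload 7 kg.
Tool frame: the origin (TCP) lies midway between the tips of the shut fingers; the grasp point (between the pads) lies r.grip_depth behind it (r.grip_depth is the distance from the TCP to the grasp point, in m); z points along the fingers, y is the line along which they close (so a half turn about z gives the same grasp; the last joint's range is limited). The gripper opens to 88 mm and grips with 3 to 60 N. Pads are 19 mm wide; open, the fingers measure 130 mm over their backs; the gripper's body (78 mm by 193 mm) begins 47 mm behind the grasp point.
Start: joints at [-53.222, 20.546, 0.682, 0, -70.136, -16.507], TCP at [0.234, -0.633, 0.227] pointing down, gripper open.
Joint ranges: [-176.03, 176.03], [-82.01, 121.73], [-58.28, 71.71], [-173.87, 95.51], [-174.79, -0.11], [-173.66, 173.66]. Speed limits (degrees/s): [136.94, 136.94, 172.46, 180, 180, 180].

## Interface

Orientations are given as [roll, pitch, yaw] about the fixed x, y, z axes, in that order (R = Rz(yaw) Ry(pitch) Rx(roll)).
In Python, from plant import r gives the robot as it stands.
- The arm moves only by the tool tcp_steps, called after "Emit:" by a JSON object that holds its "method" and its "body", one argument or row to a line. Schema: {"type":"object","properties":{"segments":{"type":"array","items":{"type":"object","properties":{"dx":{"type":"number"},"dy":{"type":"number"},"dz":{"type":"number"},"wx":{"type":"number"},"wy":{"type":"number"},"wz":{"type":"number"}},"additionalProperties":false},"minItems":1,"maxItems":12},"finger_gap":{"type":"number"},"clamp_n":{"type":"number"},"only":{"type":"string"},"quiet":{"type":"boolean"},"lines":{"type":"string"}},"required":["segments"],"additionalProperties":false}. segments is a list of rows, 1 to 12 of them, each an object with the fields dx, dy, dz (the shift in mm), wx, wy, wz (a rotation vector in degrees); a field left out counts as zero; each row is the pose to reach, as a shift and turn from the pose commanded when the call began, along the tool's axes at that moment; what a row does not reach only later rows make up. A row lasts 1/12 s, in which the tool goes at most 0.0417 m and 7.16 degrees, less where a joint would pass 70% of its speed; a pose out of reach is approached as far as the arm can. finger_gap is the finger opening in m, set as the call begins (left out keeps the last). The fingers move at their own pace and stop on an object; clamp_n is the grip in N (left out, the last holds). Time passes only in rows, so rows that do not move let the fingers close. The tool returns the time, the measured TCP pose, the force, the opening and the grip force at its end. only (a regular expression) keeps the lines of the reply that match it, lines (a string "A,B") keeps lines A to B, and quiet returns only ok. Input that does not fit is refused with a message, and nothing moves.
- r.get_state(): the state, without advancing time (a new reading comes with each control period).
- r.capture(name): name is "side" or "top"; returns a dict with "frame" (400x640x3 uint8, red, green, blue), "z_map" (400x640 float32, m along the optical axis (not along the pixel's ray), 0 where there is no reading), "fx", "fy", "cx", "cy" (pixels), "cam_to_world" (4x4, takes a point from camera to world coordinates). Camera axes: x right, y down, z forward; pixel columns grow to the right and rows downward; lengths in m; the calibration is good to about 2 mm. A picture is of the moment at which its call begins.
- r.close_job(): hands the job in; it is judged then, once.
The state is a dict: "time_s": time; "joints": joint angles; "qd": joint speeds; "joint_torque": joint torques, N m; "tcp_pos": TCP position; "eef_rot": TCP orientation; "contact_force": force on the tool from outside, world axes, zero at the start; "moment": the same for the moment, N m; "gripper_width": finger opening in m; "gripper_force": force on a finger pad.
Only numpy, scipy, OpenCV 4.12 (cv2) and the standard library are available. Lean on these libraries where they do the work, as an engineer would, in place of code of your own. Each camera call takes 0.05 s, during which the arm holds its last target. There are 200 camera calls.

## Working session

There is one attempt and no reset: what is moved stays moved. The work goes in short steps, Python scripts to look and compute and a tool call to move; the robot and the scene stay as the last step left them, time stands still between calls to the robot, and variables do not carry over. Pictures are saved under pics/ and viewed, at most 10 in all, crops included, and the job is handed in when it is done.

```bash
ls; mkdir -p pics; python3 - <<'E'
from plant import r
import cv2,numpy as np
s=r.get_state(); print(s['time_s'],s['tcp_pos'],s['eef_rot'],r.grip_depth,s['gripper_width'])
for n in("top","side"):
    c=r.capture(n); cv2.imwrite(f"pics/{n}0.png",c["frame"][:,:,::-1]); np.savez(f"{n}0.npz",**c)
    print(n,c["cam_to_world"].round(3).tolist(),c["fx"])
E
```

```text
pics
plant.py
0.0 [ 0.23364897 -0.6327374   0.22560999] [ 1.79902632e+02 -8.77109768e-03 -1.59737303e+02] 0.0188 0.08797379753350805
top [[0.013, -0.987, 0.163, 0.481], [-1.0, -0.014, -0.006, -0.028], [0.008, -0.162, -0.987, 0.707], [0.0, 0.0, 0.0, 1.0]] 370.9186597412023
side [[-0.83, -0.402, 0.387, 0.181], [-0.558, 0.588, -0.586, 0.566], [0.008, -0.702, -0.712, 0.77], [0.0, 0.0, 0.0, 1.0]] 470.8309688198302
```

View pics/top0.png

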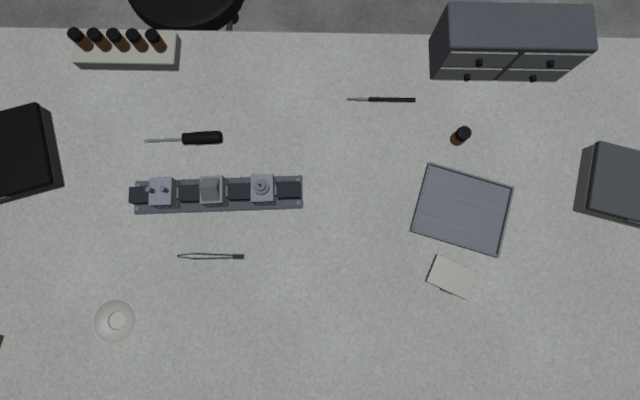

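View pics/side0.png

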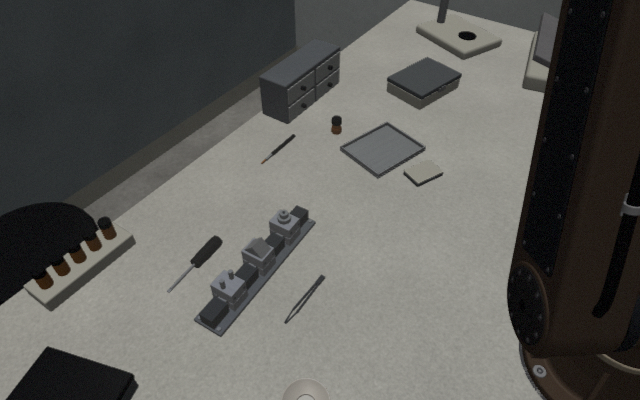

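The top view shows the post holder at about (161,190), the knife holder in the middle at (211,190), and the chuck holder at (262,187). The tray is centred near (462,209), with the box on the robot's side at (452,277) and the vial at (460,135). The side view agrees with this order. Next I'll enlarge the knife holder and measure it.

```bash
cat > h.py <<'E'
import numpy as np,cv2
def xyz(c):
    z=c["z_map"];v,u=np.mgrid[:z.shape[0],:z.shape[1]]
    p=np.stack([(u-c["cx"])/c["fx"]*z,(v-c["cy"])/c["fy"]*z,z,np.ones_like(z)],-1)
    return (p@np.array(c["cam_to_world"]).T)[...,:3]
def rect(P,m):
    q=(P[m][:,:2]*1000).astype(np.float32); R=cv2.minAreaRect(q); return R,len(q),q.mean(0),np.median(P[m][:,2])
E
python3 - <<'E'
from h import *
t=np.load("top0.npz"); s=np.load("side0.npz")
a=cv2.resize(t["frame"][160:220,125:310],None,fx=4.3,fy=4.3,interpolation=cv2.INTER_CUBIC)
b=cv2.resize(s["frame"][200:335,190:325],None,fx=2.4,fy=2.4,interpolation=cv2.INTER_CUBIC)
o=np.zeros((a.shape[0]+b.shape[0],a.shape[1],3),np.uint8);o[:a.shape[0]]=a;o[a.shape[0]:,:b.shape[1]]=b
cv2.imwrite("pics/crop1.png",o[:,:,::-1]);print(o.shape)
for n,c in(("top",t),("side",s)):
    P=xyz(c);x,y,z=np.moveaxis(P,-1,0);ok=c["z_map"]>0
    reg=(x>.4)&(x<.62)&(y>0)&(y<.45)&ok
    print(n,"table",np.median(z[ok&(x>.3)&(x<.4)&(y>-.1)&(y<.1)]))
    # blocks' flat tops ~60mm
    m=reg&(z>.05)
    k,l,st,_=cv2.connectedComponentsWithStats(m.astype(np.uint8))
    for i in range(1,k):
        if st[i,4]>40: print(" blk",st[i],rect(P,l==i), "zmax",z[l==i].max())
    m=reg&(z>.003)&(z<.012);print(" base",rect(P,m))
    reg=(x>.35)&(x<.62)&(y<-.1)&(y>-.4)&ok
    m=reg&(z>.003)&(z<.03)
    k,l,st,_=cv2.connectedComponentsWithStats(m.astype(np.uint8))
    for i in range(1,k):
        if st[i,4]>40: print(" tray?",st[i],rect(P,l==i))
c=t;P=xyz(c)
for u,v in((211,190),(161,195),(429,164),(512,186),(497,255),(411,233),(462,209)):print(u,v,P[v,u].round(4))
E
```

```text
(582, 796, 3)
top table 0.00011563026262045861
 blk [146 178  29  29 700] (((595.5726928710938, 251.7071533203125), (49.19565200805664, 41.48955154418945), 1.2994767427444458), 700, array([595.0513, 249.8685], dtype=float32), np.float64(0.06028091480758152)) zmax 0.08352999239396719
 blk [199 179  26  26 617] (((597.7817993164062, 161.6436309814453), (44.47017288208008, 40.44340133666992), 1.6900584697723389), 617, array([595.8918 , 158.74371], dtype=float32), np.float64(0.06702811784843754)) zmax 0.08334214865618317
 blk [251 179  23  24 521] (((599.7470092773438, 71.6107406616211), (39.3956298828125, 39.46596908569336), 1.8552844524383545), 521, array([598.4008  ,  70.814224], dtype=float32), np.float64(0.061193872224784784)) zmax 0.08416895707449945
 base (((510.3290100097656, 225.25216674804688), (219.37892150878906, 446.6633605957031), 0.3217047154903412), 1777, array([552.61505, 179.5605 ], dtype=float32), np.float64(0.0076166347848934945))
 tray? [ 410  187  104   72 4245] (((576.2752075195312, -302.1316833496094), (171.07945251464844, 137.06553649902344), 73.57427978515625), 
[... 1231 characters left out ...]
05346062946766095))
 tray? [ 354  123   72   55 1893] (((573.7684326171875, -306.8493957519531), (188.77549743652344, 135.5635986328125), 74.54169464111328), 1893, array([ 562.4116 , -303.24323], dtype=float32), np.float64(0.005759724106527253))
 tray? [404 158  40  29 644] (((453.4163513183594, -281.220947265625), (96.00309753417969, 70.10945129394531), 64.3261947631836), 644, array([ 451.78265, -269.81705], dtype=float32), np.float64(0.014396186120332))
211 190 [0.5965 0.1568 0.0771]
161 195 [0.5892 0.2489 0.0607]
429 164 [ 0.6651 -0.2411  0.0137]
512 186 [ 0.6272 -0.4066 -0.0008]
497 255 [ 0.4931 -0.3616  0.0135]
411 233 [ 5.327e-01 -2.062e-01  1.000e-04]
462 209 [ 0.5798 -0.3046  0.0035]
```

View pics/crop1.png

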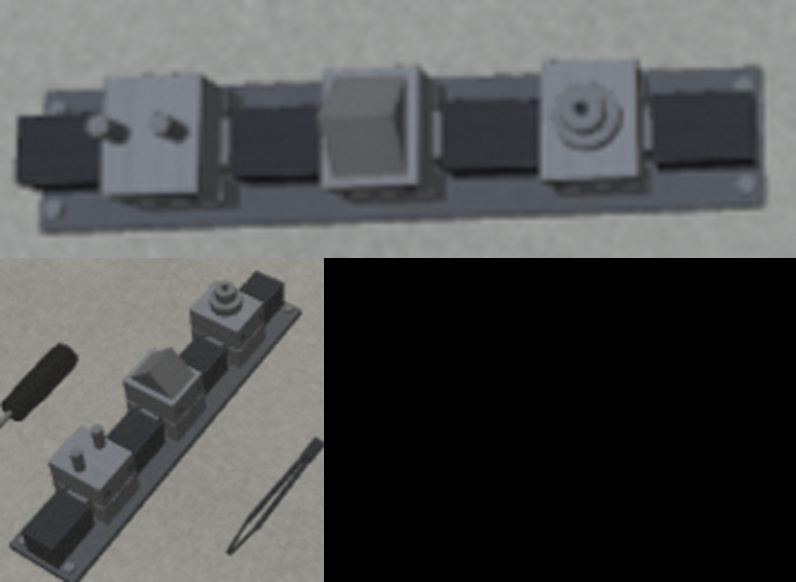

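The crop confirms that the knife holder (roof wedge) is the middle one, at crop (365,125). My x<0.62 filter clipped the blocks, so I'll refit them.

```bash
python3 - <<'E'
from h import *
from plant import r
for n in("top","side"):
    c=np.load(n+"0.npz");P=xyz(c);x,y,z=np.moveaxis(P,-1,0);ok=c["z_map"]>0
    m=(x>.5)&(x<.68)&(y>0)&(y<.32)&ok&(z>.056)
    k,l,st,_=cv2.connectedComponentsWithStats(m.astype(np.uint8));C=[]
    for i in range(1,k):
        if st[i,4]>40:
            R=rect(P,l==i);C.append(R[0][0]);print(n,R[0],z[l==i].max())
    C=np.array(C);d=C[-1]-C[0];print(" rail dir",np.degrees(np.arctan2(d[1],d[0])),np.linalg.norm(d))
    m=(x>.5)&(x<.72)&(y>.0)&(y<.34)&ok&(z>.004)&(z<.012);print(" base",rect(P,m)[0])
    m=(x>.42)&(x<.7)&(y<-.15)&(y>-.45)&ok&(z>.0025)&(z<.03)
    k,l,st,_=cv2.connectedComponentsWithStats(m.astype(np.uint8))
    for i in range(1,k):
        if st[i,4]>40: print(" tray?",st[i],rect(P,l==i)[0],z[l==i].max())
print(r.get_state()["joints"])
E
```

```text
top ((605.3538208007812, 71.99105834960938), (50.3311767578125, 39.46767807006836), 2.386540412902832) 0.08416895707449945
top ((596.2135620117188, 251.6140899658203), (50.2245979309082, 40.46915817260742), 3.351365089416504) 0.08352999239396719
top ((600.7400512695312, 161.75192260742188), (49.74895477294922, 39.9907341003418), 2.4421026706695557) 0.08334214865618317
 rail dir 92.94245254733286 89.87936148859166
 base ((615.261474609375, 168.6566925048828), (199.52638244628906, 319.32220458984375), 22.920949935913086)
 tray? [ 410  162  105   97 6018] ((578.8916625976562, -302.903076171875), (171.07945251464844, 142.52117919921875), 73.57427978515625) 0.017955925335876755
 tray? [ 425  254   53   42 1368] ((451.37982177734375, -275.1972961425781), (80.86166381835938, 57.92243957519531), 66.00981140136719) 0.017709655320946704
side ((605.43310546875, 73.98184967041016), (51.00082778930664, 41.72185134887695), 3.2855212688446045) 0.08443712016274185
side ((601.343994140625, 163.873779296875), (51.88181686401367, 41.12786865234375), 3.7928037643432617) 0.08348599234881382
side ((596.3141479492188, 253.39547729492188), (51.2938346862793, 40.71538162231445), 3.497053623199463) 0.08425365668380225
 rail dir 92.90963719949777 179.6452202638021
 base ((610.5810546875, 170.0321044921875), (335.5470886230469, 214.42153930664062), 89.8843994140625)
 tray? [ 339  120   88   58 2590] ((588.156982421875, -308.4905090332031), (204.93801879882812, 169.98216247558594), 73.82334899902344) 0.018834926190872903
 tray? [404 155  38  32 635] ((454.96734619140625, -284.11395263671875), (113.56085205078125, 74.88874053955078), 68.75576782226562) 0.01982977008692477
[-5.32215079e+01  2.05869776e+01  6.38321829e-01 -1.84078100e-02
 -7.01363296e+01 -1.65072397e+01]
```
Knife: (0.601, 0.1627), yaw 2.9°. Heights 60 top, wedge 81. good. Is each block possibly yawed... fine.

The rows are not in the units I measure in: shifts go in mm. I convert before sending: -0.03 m is -30, 0.03 m is 30.

```bash
cat > go.py <<'E'
import sys,numpy as np
from scipy.spatial.transform import Rotation as R
from plant import r
def shift(p,yaw):
    s=r.get_state();A=R.from_euler('xyz',s["eef_rot"],degrees=True)
    B=R.from_euler('xyz',[180,0,yaw],degrees=True)
    print(s["tcp_pos"],s["eef_rot"],s["contact_force"],s["gripper_width"])
    print("shift",A.inv().apply(np.array(p)-s["tcp_pos"]).round(4),"rot",(A.inv()*B).as_rotvec(degrees=True).round(2))
if __name__=="__main__": a=list(map(float,sys.argv[1:]));shift(a[:3],a[3])
E
python3 go.py .601 .1627 .226 -87.1
```

```text
[ 0.23368716 -0.63277835  0.22571294] [ 1.79913600e+02 -7.55754913e-03 -1.59735009e+02] [ 0.2167159  -0.70201297  0.42289846] 0.08804615250884833
shift [-6.201e-01  6.190e-01  6.000e-04] rot [ 8.000e-02  5.000e-02 -7.264e+01]
```

Emit:
{"method": "tcp_steps", "body": {
  "segments": [
    {"dx": -10, "dy": 10, "wz": -2},
    {"dx": -30, "dy": 30, "wz": -6},
    {"dx": -55, "dy": 55, "wz": -12},
    {"dx": -80, "dy": 80, "wz": -18},
    {"dx": -105, "dy": 105, "wz": -24},
    {"dx": -130, "dy": 130, "wz": -30},
    {"dx": -155, "dy": 155, "wz": -36},
    {"dx": -180, "dy": 180, "wz": -42},
    {"dx": -205, "dy": 205, "wz": -48},
    {"dx": -230, "dy": 230, "wz": -54},
    {"dx": -250, "dy": 250, "wz": -59},
    {"dx": -260, "dy": 260, "wz": -62}
  ],
  "finger_gap": 0.088
}}

```text
time_s: 1.1
tcp_pos: [0.3883, -0.2963, 0.2266]
eef_rot: [-180.0, 0.0, -97.3]
contact_force: [-0.1, -0.0, -0.0]
gripper_width: 0.0874
gripper_force: 0.0
```

```bash
python3 go.py .601 .1627 .226 -87.1
```

```text
[ 0.38827931 -0.29627674  0.22664418] [-1.79961674e+02  2.69777636e-02 -9.72823941e+01] [-0.08417804 -0.03181625 -0.0066541 ] 0.08737363837383147
shift [-0.4822 -0.1528  0.001 ] rot [ -0.04   0.02 -10.18]
```

Scaled: -0.42 m is -420, -0.4 m is -400.

Emit:
{"method": "tcp_steps", "body": {
  "segments": [
    {"dx": -20, "dy": -6, "wz": -1},
    {"dx": -50, "dy": -16, "wz": -2},
    {"dx": -90, "dy": -28, "wz": -3},
    {"dx": -130, "dy": -41, "wz": -4},
    {"dx": -170, "dy": -54, "wz": -5},
    {"dx": -210, "dy": -66, "wz": -6},
    {"dx": -250, "dy": -79, "wz": -7},
    {"dx": -290, "dy": -92, "wz": -8},
    {"dx": -330, "dy": -104, "wz": -9},
    {"dx": -370, "dy": -117, "wz": -10},
    {"dx": -400, "dy": -127, "wz": -10},
    {"dx": -420, "dy": -133, "wz": -10}
  ]
}}

```text
time_s: 2.1
tcp_pos: [0.5766, 0.1024, 0.226]
eef_rot: [180.0, 0.0, -87.6]
contact_force: [0.3, -0.6, -0.3]
gripper_width: 0.0875
gripper_force: 0.0
```

```bash
python3 go.py .601 .1627 .226 -87.1
```

```text
[0.57655235 0.10244361 0.22602958] [ 1.79984582e+02  1.55792156e-03 -8.75629173e+01] [ 0.29362446 -0.57714576 -0.27649764] 0.08748154614235075
shift [-0.0592 -0.027   0.    ] rot [ 0.02  0.   -0.46]
```

Emit:
{"method": "tcp_steps", "body": {
  "segments": [
    {"dx": -20, "dy": -7},
    {"dx": -20, "dy": -7},
    {"dx": -20, "dy": -7},
    {"dx": -20, "dy": -7},
    {"dx": -20, "dy": -7}
  ]
}}

```text
time_s: 2.52
tcp_pos: [0.5816, 0.1185, 0.2266]
eef_rot: [180.0, -0.0, -87.8]
contact_force: [-0.2, -0.4, 0.2]
gripper_width: 0.0876
gripper_force: 0.0
```

```bash
python3 go.py .601 .1627 .11 -87.1
```

```text
[0.5816299  0.11850692 0.2266489 ] [ 1.79990540e+02 -1.65079836e-03 -8.77579145e+01] [-0.1770736  -0.39946422  0.20277863] 0.08761327228992877
shift [-0.0434 -0.0211  0.1166] rot [ 0.01 -0.   -0.66]
```

Emit:
{"method": "tcp_steps", "body": {
  "segments": [
    {"dx": -10, "dy": -5, "dz": 5},
    {"dx": -20, "dy": -10, "dz": 20},
    {"dx": -30, "dy": -15, "dz": 40, "wz": -0.3},
    {"dx": -40, "dy": -20, "dz": 60, "wz": -0.7},
    {"dx": -43.4, "dy": -21, "dz": 80, "wz": -0.7},
    {"dx": -43.4, "dy": -21, "dz": 100, "wz": -0.7},
    {"dx": -43.4, "dy": -21, "dz": 110, "wz": -0.7},
    {"dx": -43.4, "dy": -21, "dz": 115, "wz": -0.7},
    {"dx": -43.4, "dy": -21, "dz": 115, "wz": -0.7},
    {"dx": -43.4, "dy": -21, "dz": 115, "wz": -0.7}
  ]
}}

```text
time_s: 3.35
tcp_pos: [0.6019, 0.1634, 0.1124]
eef_rot: [-179.9, 0.0, -87.0]
contact_force: [-0.2, -0.2, 0.4]
gripper_width: 0.0876
gripper_force: 0.0
```

```bash
python3 go.py .601 .1627 .0262 -87.1
python3 - <<'E'
from plant import r
import cv2,numpy as np
a=r.capture("top")["frame"][140:250,120:320];b=r.capture("side")["frame"][130:330,170:400]
a=cv2.resize(a,None,fx=2.6,fy=2.6,interpolation=2);b=cv2.resize(b,(346,300),interpolation=2)
o=np.zeros((590,530,3),np.uint8);o[:286,:520]=a;o[288:588,:346]=b
cv2.imwrite("pics/above.png",o[:,:,::-1])
E
```

```text
[0.60193312 0.16342795 0.11243082] [-1.79943093e+02  1.17766595e-02 -8.70452334e+01] [-0.24585947 -0.1766573   0.36391573] 0.08758741521388017
shift [0.0007 0.0011 0.0862] rot [-0.06  0.01  0.05]
```

View pics/above.png

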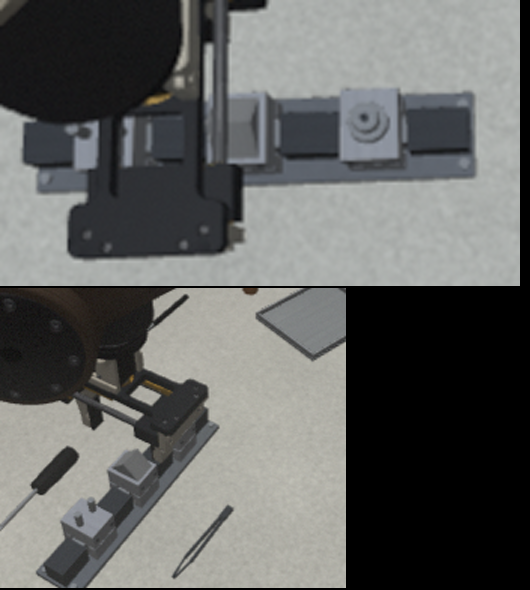

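Seen from above, the gripper covers the knife holder at about (235,130). The side view shows its fingers above the rail, straddling it along x, which fits the measured 1 mm offset. I'll descend now.

Scaled: 0.086 m is 86, 0.085 m is 85.

Emit:
{"method": "tcp_steps", "body": {
  "segments": [
    {"dx": 0.7, "dy": 1, "dz": 10},
    {"dx": 0.7, "dy": 1, "dz": 25},
    {"dx": 0.7, "dy": 1, "dz": 40},
    {"dx": 0.7, "dy": 1, "dz": 55},
    {"dx": 0.7, "dy": 1, "dz": 67},
    {"dx": 0.7, "dy": 1, "dz": 76},
    {"dx": 0.7, "dy": 1, "dz": 82},
    {"dx": 0.7, "dy": 1, "dz": 85},
    {"dx": 0.7, "dy": 1, "dz": 86},
    {"dx": 0.7, "dy": 1, "dz": 86},
    {"dx": 0.7, "dy": 1, "dz": 86}
  ]
}}

```text
time_s: 4.37
tcp_pos: [0.6008, 0.163, 0.0262]
eef_rot: [-179.9, 0.0, -87.0]
contact_force: [0.2, 0.8, 0.2]
gripper_width: 0.0873
gripper_force: 0.0
```

```bash
python3 go.py .601 .1627 .0262 -87.1
```

```text
[0.6008476  0.16302232 0.02617212] [-1.79947143e+02  2.20457042e-02 -8.70178163e+01] [0.21951034 0.79201365 0.2279069 ] 0.08729982124399888
shift [ 0.0003 -0.0001 -0.    ] rot [-0.05  0.02  0.08]
```

Emit:
{"method": "tcp_steps", "body": {
  "segments": [
    {},
    {},
    {},
    {},
    {},
    {},
    {},
    {},
    {},
    {}
  ],
  "finger_gap": 0.03,
  "clamp_n": 45
}}

```text
time_s: 5.2
tcp_pos: [0.6006, 0.1629, 0.0257]
eef_rot: [-180.0, 0.0, -87.0]
contact_force: [1.2, 0.8, 0.9]
gripper_width: 0.05
gripper_force: 45.0
```

Scaled: -0.048 m is -48, -0.042 m is -42.

Emit:
{"method": "tcp_steps", "body": {
  "segments": [
    {"dz": -2},
    {"dz": -4},
    {"dz": -7},
    {"dz": -10},
    {"dz": -13},
    {"dz": -16},
    {"dz": -20},
    {"dz": -25},
    {"dz": -30},
    {"dz": -36},
    {"dz": -42},
    {"dz": -48}
  ]
}}

```text
time_s: 6.2
tcp_pos: [0.6004, 0.1628, 0.0743]
eef_rot: [-180.0, 0.0, -87.0]
contact_force: [-0.0, 1.2, -3.8]
gripper_width: 0.0497
gripper_force: 45.0
```

Emit:
{"method": "tcp_steps", "body": {
  "segments": [
    {"dz": -10},
    {"dz": -20},
    {"dz": -35},
    {"dz": -50},
    {"dz": -65},
    {"dz": -75},
    {"dz": -80},
    {"dz": -80},
    {"dz": -80}
  ]
}}

```text
time_s: 6.95
tcp_pos: [0.6002, 0.1628, 0.1534]
eef_rot: [180.0, 0.0, -87.0]
contact_force: [0.3, 0.2, -3.8]
gripper_width: 0.0498
gripper_force: 45.0
```

```bash
python3 go.py .579 -.303 .15 -106.4
python3 - <<'E'
from plant import r
import cv2,numpy as np
b=r.capture("side")["frame"][100:350,120:420]
cv2.imwrite("pics/lift.png",cv2.resize(b,None,fx=2,fy=2,interpolation=2)[:,:,::-1])
E
```

```text
[0.60016172 0.16278538 0.15339595] [ 1.79988298e+02  1.50096754e-02 -8.70398829e+01] [ 0.27082103  0.22903857 -3.77704814] 0.049758904439674234
shift [0.4641 0.0452 0.0033] rot [1.000e-02 1.000e-02 1.936e+01]
```

View pics/lift.png

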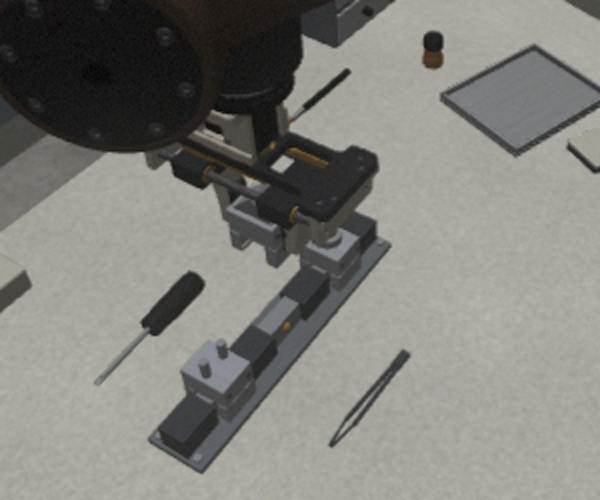

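The holder hangs upright in the gripper at about (260,225). The rail is bare at (285,315), and the other two holders are still clipped at (215,375) and (335,245). Now I'll carry it to the tray.

Emit:
{"method": "tcp_steps", "body": {
  "segments": [
    {"dx": 6, "dy": 0.5},
    {"dx": 20, "dy": 2, "wz": 1},
    {"dx": 40, "dy": 4, "wz": 2},
    {"dx": 65, "dy": 6, "wz": 3},
    {"dx": 90, "dy": 9, "wz": 4},
    {"dx": 120, "dy": 12, "wz": 5},
    {"dx": 150, "dy": 15, "wz": 6},
    {"dx": 180, "dy": 18, "wz": 7},
    {"dx": 210, "dy": 20, "wz": 8},
    {"dx": 240, "dy": 23, "wz": 9},
    {"dx": 270, "dy": 26, "wz": 10},
    {"dx": 300, "dy": 29, "wz": 11}
  ]
}}

```text
time_s: 8.0
tcp_pos: [0.5859, -0.1406, 0.153]
eef_rot: [179.9, -0.0, -98.1]
contact_force: [0.8, 0.1, -3.1]
gripper_width: 0.0496
gripper_force: 45.0
```

Emit:
{"method": "tcp_steps", "body": {
  "segments": [
    {"dx": 30, "wz": 1},
    {"dx": 58, "wz": 2},
    {"dx": 83, "wz": 3},
    {"dx": 105, "wz": 4},
    {"dx": 125, "wz": 5},
    {"dx": 140, "wz": 6},
    {"dx": 150, "wz": 7},
    {"dx": 155, "wz": 8},
    {"dx": 155, "wz": 8},
    {"dx": 155, "wz": 8},
    {"dx": 155, "wz": 8}
  ]
}}

```text
time_s: 8.92
tcp_pos: [0.5654, -0.2911, 0.1535]
eef_rot: [180.0, 0.0, -106.0]
contact_force: [-0.2, 0.2, -3.6]
gripper_width: 0.0497
gripper_force: 45.0
```

```bash
python3 go.py .579 -.303 .0177 -106.4
```

```text
[ 0.56543627 -0.29108211  0.15347266] [ 1.79990540e+02  9.99705482e-03 -1.05980830e+02] [-0.23253856  0.24705794 -3.59449468] 0.049724828769201826
shift [ 0.0077 -0.0163  0.1358] rot [0.01 0.01 0.42]
```

Emit:
{"method": "tcp_steps", "body": {
  "segments": [
    {"dx": 3, "dy": -5, "dz": 5},
    {"dx": 6, "dy": -10, "dz": 15},
    {"dx": 7.7, "dy": -16.3, "dz": 30, "wz": 0.4},
    {"dx": 7.7, "dy": -16.3, "dz": 46, "wz": 0.4},
    {"dx": 7.7, "dy": -16.3, "dz": 62, "wz": 0.4},
    {"dx": 7.7, "dy": -16.3, "dz": 78, "wz": 0.4},
    {"dx": 7.7, "dy": -16.3, "dz": 92, "wz": 0.4},
    {"dx": 7.7, "dy": -16.3, "dz": 102, "wz": 0.4},
    {"dx": 7.7, "dy": -16.3, "dz": 108, "wz": 0.4},
    {"dx": 7.7, "dy": -16.3, "dz": 110, "wz": 0.4},
    {"dx": 7.7, "dy": -16.3, "dz": 110, "wz": 0.4}
  ]
}}

```text
time_s: 9.83
tcp_pos: [0.5788, -0.3037, 0.0428]
eef_rot: [179.9, -0.0, -106.4]
contact_force: [-0.9, -0.1, -3.8]
gripper_width: 0.0495
gripper_force: 45.0
```

```bash
python3 go.py .579 -.303 .0177 -106.4
python3 - <<'E'
from plant import r
import cv2,numpy as np
b=r.capture("side")["frame"][50:225,250:475];a=r.capture("top")["frame"][120:300,380:560]
o=np.zeros((360,800,3),np.uint8);o[:350,:450]=cv2.resize(b,None,fx=2,fy=2);o[:340,455:795]=cv2.resize(a,(340,340))
cv2.imwrite("pics/tray.png",o[:,:,::-1])
E
```

```text
[ 0.57884258 -0.30366294  0.04277919] [ 1.79940426e+02 -1.05374008e-02 -1.06423626e+02] [-0.92712274 -0.06374103 -3.84600174] 0.04952960575576883
shift [-0.0007  0.      0.0251] rot [ 0.06 -0.01 -0.02]
```

View pics/tray.png

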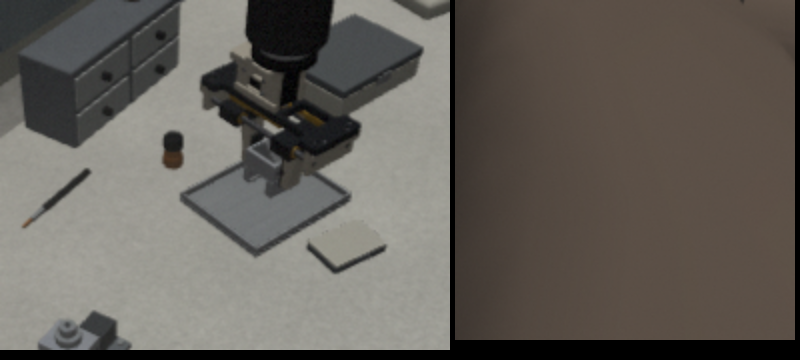

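In the side view the holder is upright at (270,165), just above the tray (centre about (265,195)), aligned with it and inside the rim. The arm blocks the top view. I'll lower it slowly.

Scaled: 0.024 m is 24, 0.023 m is 23.

Emit:
{"method": "tcp_steps", "body": {
  "segments": [
    {"dz": 4},
    {"dz": 8},
    {"dz": 12},
    {"dz": 15},
    {"dz": 18},
    {"dz": 20},
    {"dz": 21.5},
    {"dz": 23},
    {"dz": 24},
    {"dz": 24},
    {"dz": 24}
  ]
}}

```text
time_s: 10.85
tcp_pos: [0.5789, -0.3037, 0.0196]
eef_rot: [-180.0, -0.0, -106.4]
contact_force: [-0.9, -0.2, -3.8]
gripper_width: 0.0497
gripper_force: 45.0
```

Emit:
{"method": "tcp_steps", "body": {
  "segments": [
    {"dz": 0.5},
    {"dz": 1},
    {"dz": 1.5},
    {"dz": 2},
    {"dz": 2},
    {"dz": 2}
  ]
}}

```text
time_s: 11.35
tcp_pos: [0.579, -0.3037, 0.0177]
eef_rot: [-180.0, -0.0, -106.4]
contact_force: [-0.4, -0.4, -2.7]
gripper_width: 0.0501
gripper_force: 45.0
```

Scaled: 0.0008 m is 0.8, 0.0005 m is 0.5.

Emit:
{"method": "tcp_steps", "body": {
  "segments": [
    {"dz": 0.5},
    {"dz": 0.8},
    {"dz": 0.8},
    {"dz": 0.8}
  ]
}}

```text
time_s: 11.68
tcp_pos: [0.579, -0.3037, 0.0176]
eef_rot: [-180.0, -0.0, -106.4]
contact_force: [-2.2, 1.5, 4.6]
gripper_width: 0.0495
gripper_force: 45.0
```

The contact force went from −3.8 to +4.6 N, so the holder is resting on the floor. I'll release to 66 mm, which keeps the fingers inside the rim, and retreat straight up.

Emit:
{"method": "tcp_steps", "body": {
  "segments": [
    {},
    {},
    {},
    {},
    {},
    {}
  ],
  "finger_gap": 0.066,
  "clamp_n": 5
}}

```text
time_s: 12.18
tcp_pos: [0.579, -0.3037, 0.0167]
eef_rot: [-180.0, -0.0, -106.4]
contact_force: [0.3, -0.3, 0.2]
gripper_width: 0.0658
gripper_force: 0.0
```

Emit:
{"method": "tcp_steps", "body": {
  "segments": [
    {"dz": -4},
    {"dz": -10},
    {"dz": -20},
    {"dz": -30},
    {"dz": -45},
    {"dz": -60},
    {"dz": -80},
    {"dz": -100},
    {"dz": -120},
    {"dz": -140},
    {"dz": -150},
    {"dz": -150}
  ]
}}

```text
time_s: 13.18
tcp_pos: [0.5804, -0.3042, 0.1707]
eef_rot: [-179.7, -0.0, -106.4]
contact_force: [0.2, 0.3, -0.4]
gripper_width: 0.0658
gripper_force: 0.0
```

```bash
python3 - <<'E'
from h import *
from plant import r
c=r.capture("side");P=xyz(c);x,y,z=np.moveaxis(P,-1,0)
cv2.imwrite("pics/end.png",cv2.resize(c["frame"][50:350,170:470],None,fx=2,fy=2)[:,:,::-1])
m=(abs(x-.579)<.06)&(abs(y+.303)<.06)&(z>.045)&(z<.1)&(c["z_map"]>0);print(rect(P,m),z[m].max())
m=(x>.5)&(x<.68)&(y>0)&(y<.32)&(z>.056)&(z<.1)
k,l,st,_=cv2.connectedComponentsWithStats(m.astype(np.uint8))
for i in range(1,k):
    if st[i,4]>40: print(rect(P,l==i)[0])
E
```

```text
(((579.06103515625, -302.2317199707031), (42.06201934814453, 53.37388610839844), 71.21565246582031), 285, array([ 575.0282, -295.2222], dtype=float32), np.float64(0.05608855022408321)) 0.07670252259155308
((605.8606567382812, 74.22926330566406), (51.30837631225586, 40.8651237487793), 3.2882072925567627)
((596.3516845703125, 253.218994140625), (50.951805114746094, 41.28973388671875), 3.752902030944824)
```

View pics/end.png

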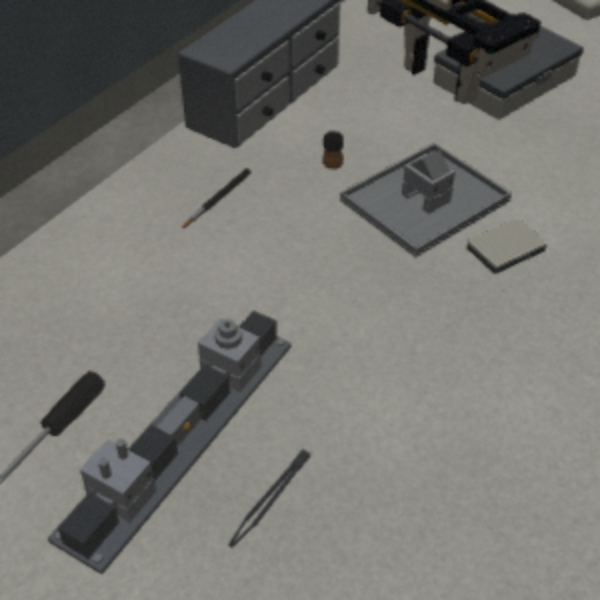

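The knife holder stands upright in the tray at (430,180), near its centre. The other two holders are still clipped at (117,475) and (230,345), and the gripper is clear of everything.

```bash
python3 -c "
from plant import r
print(r.close_job())"
```

```text
the job is handed in; nothing more can be done
None
```

The knife holder is standing upright near the centre of the tray, the other two holders are still clipped on the rail within about 1 mm of their starts by camera, and the job was handed in at about 13 s; the hand-in printed no verdict.

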